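# Set a steel blank against its pins and present it over the engraving nest

### The arm

A 6-joint arm with a two-finger parallel gripper is mounted at the origin on a cart in front of the work surface, level with it; the furniture and walls round the work are solid. World frame = base frame: x ahead of the robot, y to its left, z up, the work surface at z = 0. Lengths are in mm, angles in rad, forces in N, time in s.
With the tool pointing down it reaches from about 350 to 775 mm from the base axis. Payload 7.3 kg.
Tool frame: the origin (TCP) lies at the very end of the fingers, on their centre line; the grasp point (between the pads) lies 19 mm behind it; x points along the fingers, z is the direction in which the jaws open and shut, and the axes are right-handed (so a half turn about x gives the same grasp; the last joint's range is limited). The gripper opens to 92 mm and grips with 3 to 60 N. Pads are 19 mm wide; open, the fingers measure 130 mm over their backs; the gripper's body (75 mm by 190 mm) begins 47 mm behind the grasp point.
Start: joints at [-1.247, 0.342, 1.524, -0, 1.275, -0.146], TCP at [237.696, -468.13, 226.741] pointing down, gripper open.
Joint ranges: [-2.53, 2.53], [-0.77, 2.02], [0.04, 2.7], [-1, 4.14], [0.28, 2.66], [-3.11, 3.11]. Speed limits (rad/s): [2.57, 2.57, 3.14, 3.14, 3.14, 3.14].

### API

Orientations are given as [roll, pitch, yaw] about the fixed x, y, z axes, in that order (R = Rz(yaw) Ry(pitch) Rx(roll)).
In Python, from plant import * gives the robot as it stands.
- The arm moves only by the tool carry_out, never from a script. Its argument "rows" is a list of rows, each a list of 4 numbers: the shift along the world's x, y, z in mm, then the turn about the world's z in degrees. In form: [[x, y, z, twist], ...]. A call has 1 to 20 rows; each row is the pose to reach, as a shift and turn from the pose measured when the call began; what a row does not reach only later rows make up. A row lasts 1/12 s, in which the tool goes at most 41.7 mm and 7.16 degrees, less where a joint would pass 70% of its speed; a pose out of reach is approached as far as the arm can. A call with a gripper value outside its range is refused whole. "hand" is the finger opening in mm, from 0 to 91.8, set as the call begins (left out, the last holds). The fingers move at their own pace and stop on an object; the grip force is fixed at half the most. Time passes only in rows, so rows that repeat a pose let the fingers close. It gives the time, the measured TCP pose, the force and the opening at its end, in the units of the state.
- get_obs(): the state, without advancing time (a new reading comes with each control period).
- capture(name): name is "side" or "top"; returns the picture (400x640x3 uint8, red, green, blue); there is no depth.
- camera_info(name): a dict with "camera_matrix" (3x3 intrinsics, pixels), "pose" (4x4, takes a point from camera to world coordinates). Camera axes: x right, y down, z forward; pixel columns grow to the right and rows downward; lengths in mm; the calibration is good to about 2 mm. A picture is of the moment at which its call begins. camera_info takes no time and is no camera call.
- close_job(): hands the job in, once; it reports no verdict.
The state is a dict: "time": time; "joint_positions": joint angles; "dq": joint speeds; "tau": joint torques, N m; "tool_pos": TCP position; "tcp_rot": TCP orientation; "contact_force": force on the tool from outside, world axes, zero at the start; "moment": the same for the moment, N m; "grip_width": finger opening in mm.
Only numpy, scipy, OpenCV 4.12 (cv2) and the standard library are available. Lean on these libraries where they do the work, as an engineer would, in place of code of your own. Each camera call takes 0.05 s, during which the arm holds its last target. There are 200 camera calls.

### The job

Push the loose steel blank on the setting plate home against the plate's stops, its end flat against the stop block and its long side against both round pins. Then pick it up and carry it across to the engraving nest, higher than the vice, jar, bottle and tin that stand between, without hitting or moving anything else. Stop with it lined up over the nest's pocket, level and hovering about 10 mm above the nest's top face without touching it, and finish while still holding it there, so that I can check the fit.

Things in the scene. Friction and masses are not known exactly. Their poses are not given: they have to be found in the camera images.
- blank: The work: a plain steel bar with rounded edges and two small dark holes in its top, 25 (x) x 100 (y) x 16 mm (z), 0.17 to 0.35 kg, lying loose and flat on the setting plate, 20 to 32 mm short of home both ways and up to 0.2 rad askew. Origin: centre of its underside; y along its length, z up. Turned end for end it is the same.
- seat (a point): Point on the setting plate's top face, 8 mm above the worktop, where the blank's origin lies once the blank is home against the stops, its x and y then parallel to this point's; z is up. The blank is pushed in +y onto the stop block and in +x onto the two pins; best the block first (until then its side faces only one pin), then the side a little nearer the block than its middle, as friction there holds that end back.
- setting_plate: Flat dark steel plate, 88 (x) x 150 (y) x 8 mm, fixed left of the vice. Origin 8 mm below the seat, same axes; edges at x -58 and +30, y -84 and +66 mm. Stops, 12 mm tall above its top: two steel pins, 8 mm thick, at x 16.5, y +36 and -36 mm (for the blank's long side; 64 mm open between them for a finger); a steel block, x -40 to 12, y 50 to 62 mm (for its end).
- pocket (a point): Centre of the pocket's mouth on the top face of the nest, 20 mm above the worktop. The pocket is 33 (x) x 108 (y) mm wide and 10 mm deep, open at the top, its long axis along this point's y. z is up.
- nest: Engraving nest: dark steel block, 70 (x) x 146 (y) x 20 mm, fixed to the worktop right of the vice, with one rectangular pocket in its top (see pocket); nothing stands above its top face. Right of it stands the grey polishing machine, 0.35 m high, its nearest corner at x 0.52, y -0.20 m. Origin: centre of its underside, axes as the pocket's.
- bench_vice: Blue bench vice, fixed to the worktop, about 160 mm long, 110 mm wide and 105 mm high, between the setting plate and the nest. Origin: on the worktop, near the middle of its base. Does not need to be used.
- screw_jar: Loose jar of screws with black lid, 55 mm diameter, 68 mm high, one of three things standing behind the vice between setting plate and nest (they exchange places). Origin: centre of its underside. Leave alone.
- oil_bottle: Loose amber oil bottle, 31 mm diameter, 91 mm high to the tip of its spout, one of the same three. Origin: centre of its underside. Leave alone.
- wax_tin: Loose round tin of wax, 66 mm diameter, 27 mm high, one of the same three. Origin: centre of its underside. Leave alone.
- oilstone: Loose oilstone, 45 x 140 x 24 mm, at the back of the worktop. Origin: centre of its underside. Leave alone.
- caliper: Loose caliper, 58 x 170 x 16 mm, lying along the front edge, far right. Origin: centre of its underside. Leave alone.
- pliers: Loose pliers, 50 x 145 x 10 mm, lying along the front edge, right. Origin: centre of its underside. Leave alone.

How it is judged (in metres and radians):
On the way, in this order (a step that is already met when the one before it is completed fails the run):
1. the blank lies on the setting plate, home against the stop block and both pins (x of blank in the frame of seat between -0.002 and 0.002 m and y of blank in the frame of seat between -0.002 and 0.002 m and z of blank in the frame of seat between -0.002 and 0.002 m and angle between the y axis of blank and the y axis of seat, either way round below 0.035 rad), for 0.2 s.
2. the blank is carried across between the two sides with its underside higher than the oil bottle's top (world y of blank between 0.03 and 0.13 m and height (world z) of blank above 0.091 m), for 0.02 s.
At the end, for the whole second after the job is handed in: The blank is held by the gripper over the nest's pocket: its centre within 4 mm of the pocket's in each of the nest's x and y, its length within 0.06 rad of the pocket's, level within 0.06 rad, its underside 4 to 18 mm above the nest's top face, not touching the nest and at rest (x of blank in the frame of pocket between -0.004 and 0.004 m and y of blank in the frame of pocket between -0.004 and 0.004 m and z of blank in the frame of pocket between 0.004 and 0.018 m and angle between the y axis of blank and the y axis of pocket, either way round below 0.06 rad and angle between blank's own z axis and vertical below 0.06 rad and contact force between blank and nest below 0.05 N and contact force between blank and the fingers above 1 N and linear speed of blank below 0.02 m/s); the arm keeps its last pose, push and grip.
It fails at once if screw jar, oil bottle or wax tin moved more than 15 mm or tipped (distance of any of screw_jar, oil_bottle, wax_tin from where it was at the start of the episode above 0.015 m or angle between any of screw_jar, oil_bottle, wax_tin's own z axis and vertical above 0.3 rad).
It fails at once if oilstone, caliper or pliers moved more than 15 mm or tipped (distance of any of oilstone, caliper, pliers from where it was at the start of the episode above 0.015 m or angle between any of oilstone, caliper, pliers's own z axis and vertical above 0.3 rad).
It fails at once if the blank hits the vice (contact force between blank and bench_vice above 1 N).
It fails at once if the blank hits the nest (contact force between blank and nest above 1 N).
It also fails if it takes over 67 s, if anything falls off the work surface, if the arm or the gripper's body presses on something with over 40 N, if the wrist force passes 120 N, or if a joint passes its speed limit or range.

## Working session

There is one attempt and no reset: what is moved stays moved. The work goes in short steps, Python scripts to look and compute and a tool call to move; the robot and the scene stay as the last step left them, time stands still between calls to the robot, and variables do not carry over. Pictures are saved under pics/ and viewed, about 8 in all and at most 12, crops included, and the job is handed in when it is done.

Besides the shell and the picture viewer there is one more tool, called after "Emit:" as name([rows], argument=value, ...), one row to a line, values as JSON. carry_out: Moves the arm, as the interface text tells. Its arguments: {"type":"object","properties":{"rows":{"type":"array"},"hand":{"type":"number"}},"required":["rows"]}

```bash
ls; mkdir -p pics; python3 - <<'E'
from plant import *
import cv2,numpy as np
print(get_obs())
for n in("side","top"):
    im=capture(n);cv2.imwrite(f"pics/{n}0.png",im[:,:,::-1]);c=camera_info(n);print(n,np.round(c["camera_matrix"],2),np.round(c["pose"],4))
E
```

```text
pics
{'time': 0.0, 'joint_positions': array([-1.24700453e+00,  3.42723429e-01,  1.52503681e+00,  1.61520074e-06,
        1.27538749e+00, -1.45994368e-01]), 'dq': array([ 0.00045113,  0.00045189,  0.00066258,  0.00012297,  0.00083783,
       -0.00086418]), 'tau': array([ 4.54001420e-04, -4.31236982e+01, -2.44220191e+01,  7.16251647e-02,
        5.60610322e-02, -1.18129392e-04]), 'tool_pos': array([ 237.55523486, -467.71654908,  226.03768953]), 'tcp_rot': array([2.99460508, 1.56924125, 1.89359445]), 'contact_force': array([-0.0219985 , -0.59275247,  0.06762506]), 'moment': array([-0.00162075,  0.02691444, -0.02827851]), 'grip_width': 91.65500278601398}
side [[418.44   0.   315.2 ]
 [  0.   418.44 205.96]
 [  0.     0.     1.  ]] [[-8.954000e-01 -2.133000e-01  3.908000e-01  8.427870e+01]
 [-4.452000e-01  4.203000e-01 -7.907000e-01  8.985586e+02]
 [ 4.300000e-03 -8.820000e-01 -4.713000e-01  6.321729e+02]
 [ 0.000000e+00  0.000000e+00  0.000000e+00  1.000000e+00]]
top [[508.59   0.   325.41]
 [  0.   508.59 202.32]
 [  0.     0.     1.  ]] [[-1.9000000e-02 -9.7130000e-01  2.3700000e-01  2.2684760e+02]
 [-9.9980000e-01  1.8100000e-02 -5.9000000e-03 -4.9557800e+01]
 [ 1.5000000e-03 -2.3700000e-01 -9.7150000e-01  1.5503394e+03]
 [ 0.0000000e+00  0.0000000e+00  0.0000000e+00  1.0000000e+00]]
```

View pics/top0.png

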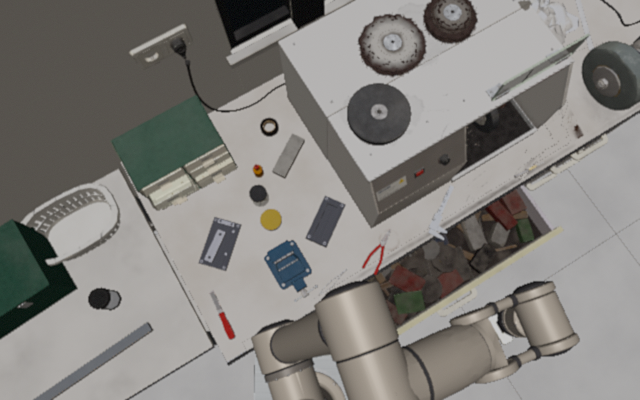

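View pics/side0.png

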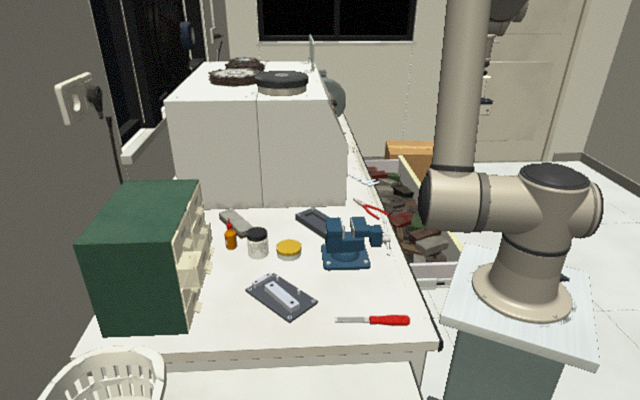

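Top view: setting plate with the blank at about (220,243), nest at (323,220), vice at (286,265), tin/jar/bottle at (271,219)/(259,195)/(258,170). In the side view the plate is at about (281,297) and the nest at (320,225). Next I enlarge the plate and nest from both views.

```bash
python3 - <<'E'
import cv2,numpy as np
t=cv2.imread("pics/top0.png");s=cv2.imread("pics/side0.png")
def c(im,x,y,w,h,f=8): return cv2.resize(im[y:y+h,x:x+w],None,fx=400/w,fy=300/h,interpolation=cv2.INTER_CUBIC)
a=np.vstack([np.hstack([c(t,190,210,64,48*1),c(t,295,195,64,48)]),np.hstack([c(s,240,267,80,60),c(s,285,200,80,60)])])
cv2.imwrite("pics/crops.png",a)
E
```

```text
(no output)
```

View pics/crops.png

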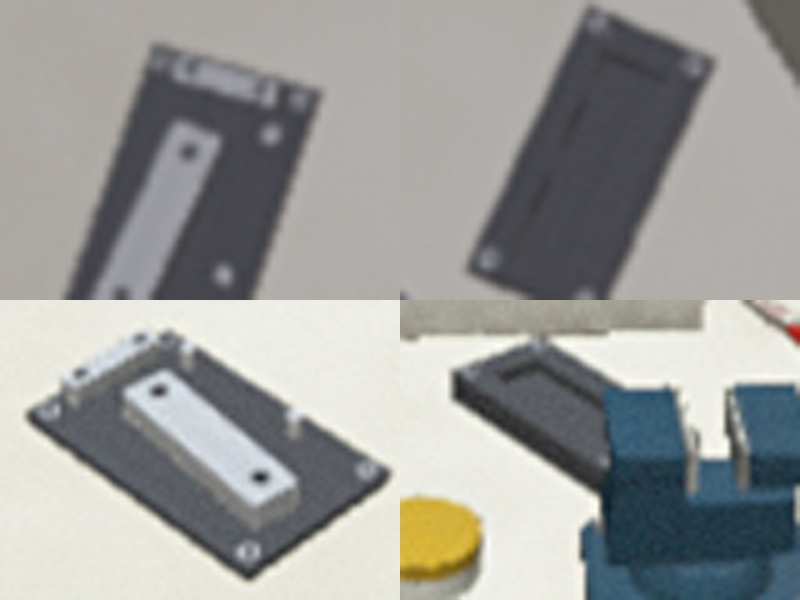

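The crops show the blank askew on the plate, the stop block at the far end, the two pins on the vice side, and the nest with corner screws and a visible pocket rim. I'll measure them with masks and ray casting.

```bash
cat > h.py <<'E'
import cv2,numpy as np
from plant import *
def ray(n,uv,z):
    c=camera_info(n);K=c["camera_matrix"];T=c["pose"]
    uv=np.atleast_2d(uv).astype(float);d=np.c_[uv,np.ones(len(uv))]@np.linalg.inv(K).T@T[:3,:3].T
    o=T[:3,3];return o+d*((z-o[2])/d[:,2])[:,None]
def proj(n,p):
    c=camera_info(n);T=np.linalg.inv(c["pose"]);q=np.atleast_2d(p)@T[:3,:3].T+T[:3,3]
    q=q@np.array(c["camera_matrix"]).T;return q[:,:2]/q[:,2:]
def tri(uvt,uvs):
    o=[];D=[]
    for n,uv in(("top",uvt),("side",uvs)):
        c=np.array(camera_info(n)["pose"])[:3,3];d=ray(n,uv,0)[0]-c;d/=np.linalg.norm(d);o.append(c);D.append(np.eye(3)-np.outer(d,d))
    p=np.linalg.solve(D[0]+D[1],D[0]@o[0]+D[1]@o[1]);
    e=[np.linalg.norm(D[i]@(p-o[i])) for i in(0,1)];return p,max(e)
def blob(mask,seed):
    n,l,st,ce=cv2.connectedComponentsWithStats(mask.astype(np.uint8));
    ys,xs=np.nonzero(l);i=np.argmin((xs-seed[0])**2+(ys-seed[1])**2);return l==l[ys[i],xs[i]]
def up(im,x,y,w,h,f=8): return cv2.resize(im[y:y+h,x:x+w],None,fx=f,fy=f,interpolation=cv2.INTER_CUBIC)
def rect(n,mask,off,f,z):  # min area rect on plane z
    c=max(cv2.findContours(mask.astype(np.uint8),cv2.RETR_EXTERNAL,cv2.CHAIN_APPROX_NONE)[0],key=len)[:,0]
    P=ray(n,(c+.5)/f-.5+off,z)[:,:2];P=P.astype(np.float32)
    b=cv2.boxPoints(cv2.minAreaRect(P));e=[b[1]-b[0],b[2]-b[1]];L=max(e,key=np.linalg.norm);
    if L[0]<0:L=-L
    return b.mean(0),[round(float(np.linalg.norm(x)),1) for x in e],np.degrees(np.arctan2(L[1],L[0])),P
E
cat > m.py <<'E'
from h import *
t=cv2.imread("pics/top0.png");s=cv2.imread("pics/side0.png")
for n,im,cr,z,seed in(("top",t,(190,205,64,72),8,(26*8,45*8)),("top",t,(295,185,60,72),20,(28*8,35*8)),("side",s,(235,262,90,70),8,(25*8,35*8))):
    g=cv2.cvtColor(up(im,*cr),cv2.COLOR_BGR2GRAY);m=blob(g<125,seed)
    c,e,a,P=rect(n,m,cr[:2],8,z);print(n,"dark",z,c.round(1),e,round(a,2))
# blank
for n,im,cr,seed in(("top",t,(190,205,64,72),(25*8,40*8)),("side",s,(235,262,90,70),(45*8,35*8))):
    g=cv2.cvtColor(up(im,*cr),cv2.COLOR_BGR2GRAY)
    for th in(130,170,190):
        m=blob(g>th,seed);c,e,a,P=rect(n,m,cr[:2],8,24);print(n,"blank",th,c.round(1),e,round(a,2))
    # dark holes in blank
    m=(m*255).astype(np.uint8);cs,h=cv2.findContours(m,cv2.RETR_CCOMP,cv2.CHAIN_APPROX_NONE)
    for q,hh in zip(cs,h[0]):
        if hh[3]>=0 and len(q)>8: print(" hole",(q[:,0].mean(0)+.5)/8-.5+cr[:2],len(q))
E
python3 m.py
```

```text
top dark 8 [480.  266.9] [149.6, 89.0] -17.15
top dark 20 [541.3 -56.9] [148.5, 70.9] -25.2
side dark 8 [480.5 271.8] [153.3, 90.6] -17.14
top blank 130 [471.4 279.6] [99.9, 25.0] -23.13
top blank 170 [496.3 313.2] [46.5, 13.9] -21.89Traceback (most recent call last):
  File "m.py", line 10, in <module>
    m=blob(g>th,seed);c,e,a,P=rect(n,m,cr[:2],8,24);print(n,"blank",th,c.round(1),e,round(a,2))
  File "h.py", line 18, in blob
    ys,xs=np.nonzero(l);i=np.argmin((xs-seed[0])**2+(ys-seed[1])**2);return l==l[ys[i],xs[i]]
                          ~~~~~~~~~^^^^^^^^^^^^^^^^^^^^^^^^^^^^^^^^^
    return _wrapfunc(a, 'argmin', axis=axis, out=out, **kwds)
    return bound(*args, **kwds)
ValueError: attempt to get argmin of an empty sequence
```

Plate, nest and blank sizes match the text, and the blank is 21–24 mm short of home. Next I triangulate the blank's holes and some screws to check heights.

```bash
cat > m2.py <<'E'
from h import *
t=cv2.imread("pics/top0.png");s=cv2.imread("pics/side0.png")
def spot(im,uv,sign,r=3):
    g=im.max(2).astype(float)*sign;x,y=map(round,uv);w=g[y-r:y+r+1,x-r:x+r+1];
    w=np.clip(w-np.percentile(w,65),0,None);Y,X=np.mgrid[y-r:y+r+1,x-r:x+r+1];return np.array([(w*X).sum(),(w*Y).sum()])/w.sum()
# approx from crops: top crop1 scale 6.25 off(190,210); top2 off(295,195); side scale5 off(240,267),(285,200)
items={"holeA":((220.2,234.2),(271.7,285),-1),"holeB":((209.3,257),(292.2,302.5),-1),
"pinA":((233.2,231.6),(277.8,276.8),1),"pinB":((225.8,253.5),(298.6,350/5/1+0),1),
"scrP":((238,226),(0,0),1),"nestA":((327,198.8),(313,208.5),1),"nestB":((342.3,205.5),None,1),"nestC":((309.2,236.3),None,1),"nestD":((324.8,242.8),None,1)}
items["pinB"]=((225.8,253.5),(298.6,290.2),1); items.pop("scrP")
P={}
for k,(a,b,sg) in items.items():
    a2=spot(t,a,sg)
    if b is not None:
        b2=spot(s,b,sg);p,e=tri(a2,b2);print(k,a2.round(1),b2.round(1),p.round(1),"miss",round(e,1))
    z=24 if "hole" in k else 20
    P[k]=ray("top",a2,z)[0];print(k,"top ray",z,P[k].round(1))
print("nest screws mean",np.mean([P["nest"+c] for c in"ABCD"],0))
print("holes mean",(P["holeA"]+P["holeB"])/2)
E
python3 m2.py
```

```text
holeA [220.5 234.1] [271.4 284.3] [507.1 262.9  23.8] miss 1.7
holeA top ray 24 [505.5 262.1  24. ]
holeB [208.9 257.1] [291.8 302. ] [436.7 295.2  24.8] miss 0.8
holeB top ray 24 [436. 295.  24.]
pinA [232.8 231.1] [279.1 274.9] [513.1 224.4  23.2] miss 1.3
pinA top ray 20 [515.  225.5  20. ]
pinB [225.3 253.6] [300.4 288. ] [444.7 245.4  24.3] miss 1.2
pinB top ray 20 [446.4 246.7  20. ]
nestA [327.8 196.5] [313.7 207.3] [591.3 -72.8  48.3] miss 20.5
nestA top ray 20 [618.6 -66.6  20. ]
nestB top ray 20 [ 586.3 -117.3   20. ]
nestC top ray 20 [496.8  -1.1  20. ]
nestD top ray 20 [468.2 -59.1  20. ]
nest screws mean [542.4785913  -61.01168326  20.        ]
holes mean [470.74977514 278.56357209  24.        ]
```

```bash
cat > m3.py <<'E'
from h import *
from scipy.spatial.transform import Rotation as R
o=get_obs();M=R.from_euler('xyz',o["tcp_rot"]).as_matrix();print(M.round(3), "jaw ang",np.degrees(np.arctan2(M[1,2],M[0,2])))
t=cv2.imread("pics/top0.png")
hsv=cv2.cvtColor(t,cv2.COLOR_BGR2HSV)
m=blob((hsv[...,0]>95)&(hsv[...,0]<118)&(hsv[...,1]>110),(286,265));ys,xs=np.nonzero(m)
S=np.array([484.5,250.9]);ang=np.radians(-17.15);ey=np.array([np.cos(ang),np.sin(ang)]);ex=np.array([ey[1],-ey[0]])
def sf(p): d=p[:,:2]-S; return np.c_[d@ex,d@ey]
h=cv2.convexHull(np.c_[xs,ys].astype(np.int32))[:,0]
for z in(0,100):
    P=ray("top",h,z);print("vice z",z,"world",P.min(0)[:2].round(),P.max(0)[:2].round(),"seat",sf(P).min(0).round(),sf(P).max(0).round())
print("hull seat z60",sf(ray("top",h,60)).round(0).tolist()[::2])
for n,uv in dict(cab1=(155,205),cab2=(237,163),drv1=(212,292),drv2=(230,337),jar=(259,195),bot=(258,170),tin=(271,219)).items():
    print(n,[ (ray("top",uv,z)[0,:2].round().tolist(),sf(ray("top",uv,z)).round().tolist()) for z in(0,150)])
E
python3 m3.py
```

```text
[[-0.     0.892  0.453]
 [ 0.001  0.453 -0.892]
 [-1.     0.    -0.001]] jaw ang -63.07932755840222
vice z 0 world [335.  -8.] [482. 123.] seat [136. -78.] [275.  55.]
vice z 100 world [328. -11.] [465. 112.] seat [151. -83.] [281.  41.]
hull seat z60 [[278.0, -18.0], [274.0, -65.0], [258.0, -81.0], [202.0, -77.0], [150.0, -28.0], [145.0, -2.0], [172.0, 30.0], [194.0, 46.0], [226.0, 34.0]]
cab1 [([606.0, 475.0], [[-250.0, 50.0]]), ([570.0, 424.0], [[-191.0, 30.0]])]
cab2 [([740.0, 221.0], [[-47.0, 253.0]]), ([690.0, 195.0], [[-7.0, 213.0]])]
drv1 [([334.0, 287.0], [[10.0, -155.0]]), ([323.0, 255.0], [[44.0, -155.0]])]
drv2 [([202.0, 230.0], [[103.0, -264.0]]), ([204.0, 203.0], [[129.0, -254.0]])]
jar [([633.0, 150.0], [[53.0, 171.0]]), ([593.0, 130.0], [[83.0, 140.0]])]
bot [([715.0, 154.0], [[25.0, 249.0]]), ([668.0, 134.0], [[58.0, 210.0]])]
tin [([555.0, 111.0], [[113.0, 108.0]]), ([523.0, 96.0], [[137.0, 83.0]])]
```

Emit:
carry_out([
  [165,460,0,68],
  [165,460,0,68],
  [165,460,0,68],
  [165,460,0,68],
  [165,460,0,68],
  [165,460,0,68],
  [165,460,0,68],
  [165,460,0,68],
  [165,460,0,68],
  [165,460,0,68],
  [165,460,0,68],
  [165,460,0,68],
  [164,774,0,136],
  [164,774,0,136],
  [164,774,0,136],
  [164,774,0,136],
  [164,774,0,136],
  [164,774,0,136],
  [164,774,0,136],
  [164,774,0,136],
], hand=0)

```text
time: 1.77
tool_pos: [400.7, 310.1, 225.7]
tcp_rot: [2.117, 1.57, -3.072]
contact_force: [-0.1, -1.0, -0.4]
grip_width: 0.5
```

Emit:
carry_out([
  [0.5,-4,-60,10],
  [0.5,-4,-120,10],
  [0.5,-4,-160,10],
  [0.5,-4,-160,10],
  [0.5,-4,-160,10],
  [0.5,-4,-160,10],
  [0.5,-4,-160,10],
])

```text
time: 2.35
tool_pos: [402.3, 306.7, 67.4]
tcp_rot: [-0.5, 1.57, 0.769]
contact_force: [0.5, -0.2, -0.1]
grip_width: 0.3
```

```bash
cat > see.py <<'E'
import sys
from h import *
k=sys.argv[1]
t=capture("top")[:,:,::-1];s=capture("side")[:,:,::-1];cv2.imwrite(f"pics/top_{k}.png",t);cv2.imwrite(f"pics/side_{k}.png",s)
c=lambda im,x,y,w,h:cv2.resize(im[y:y+h,x:x+w],(400,400*h//w),interpolation=cv2.INTER_CUBIC)
b=[int(v) for v in sys.argv[2:]] or [180,195,80,80,230,240,100,100]
cv2.imwrite(f"pics/{k}.png",np.hstack([c(t,*b[:4]),c(s,*b[4:])]))
o=get_obs();e=o["tcp_rot"];print(o["tool_pos"].round(1),"jaw",np.degrees(e[2]-e[0])%180,e.round(4),o["contact_force"].round(1))
E
python3 see.py a
```

```text
[402.8 306.9  68.2] jaw 72.69606753816197 [-0.6835  1.5673  0.5853] [-0.2  0.5  0.3]
```

View pics/a.png

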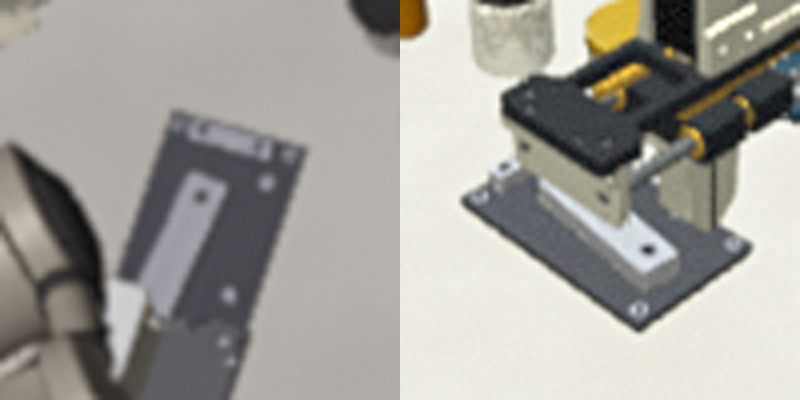

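```bash
python3 - <<'E'
from h import *
p=get_obs()["tool_pos"];u=proj("side",p)[0];v=proj("top",p)[0];print(u,v,(u-[230,240])*4,(v-[180,195])*5)
im=cv2.imread("pics/side_a.png");im=cv2.resize(im[150:350,200:450],None,fx=3,fy=3,interpolation=cv2.INTER_CUBIC)
cv2.circle(im,tuple(int(x) for x in (u-[200,150])*3),4,(0,0,255),-1);cv2.imwrite("pics/a2.png",im)
E
```

```text
[303.3849757  294.12891846] [201.00821887 266.56481344] [293.5399028  216.51567385] [105.04109433 357.82406718]
```

View pics/a2.png

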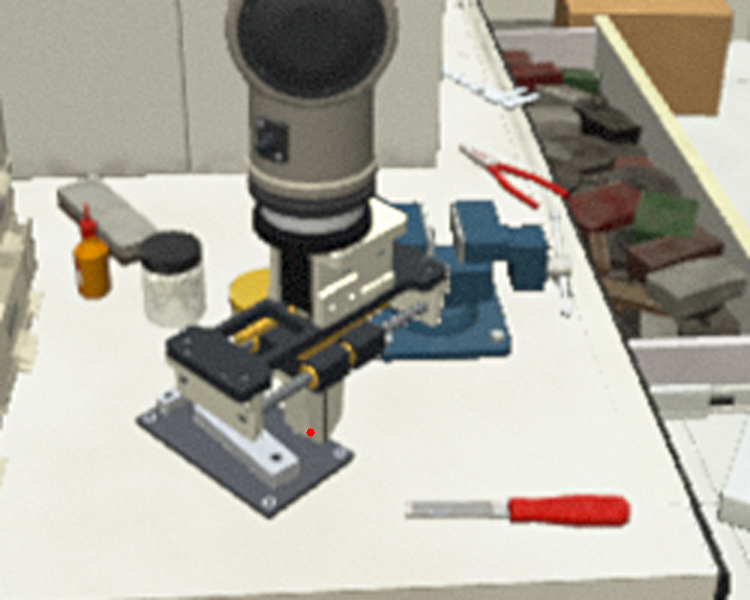

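The red dot (310,432) lies at the closed fingertips as expected, and the body's end is well above the blank. Now I lower the fingers and push the blank in +y.

Emit:
carry_out([
  [0,0,-30,0],
  [0,0,-50,0],
  [0,0,-56,0],
  [0,0,-56,0],
  [0,0,-56,0],
])

```text
time: 2.87
tool_pos: [403.6, 307.3, 13.6]
tcp_rot: [-0.715, 1.565, 0.554]
contact_force: [-0.1, 0.1, -0.0]
grip_width: 0.3
```

Emit:
carry_out([
  [5,-1.5,0,0],
  [10,-3,0,0],
  [13,-4,0,0],
  [15,-4.6,0,0],
  [17,-5.2,0,0],
  [19,-5.9,0,0],
  [21,-6.5,0,0],
  [23,-7.1,0,0],
  [25,-7.7,0,0],
  [27,-8.3,0,0],
  [28,-8.6,0,0],
  [28,-8.6,0,0],
])

```text
time: 3.87
tool_pos: [432.0, 298.7, 13.6]
tcp_rot: [-0.746, 1.565, 0.523]
contact_force: [-1.8, -0.4, 1.0]
grip_width: 0.1
```

Emit:
carry_out([
  [1,-0.3,0,0],
  [2,-0.6,0,0],
  [3,-0.9,0,0],
  [3.5,-1.1,0,0],
  [3.5,-1.1,0,0],
])

```text
time: 4.28
tool_pos: [435.7, 297.5, 13.6]
tcp_rot: [-0.761, 1.565, 0.507]
contact_force: [-1.8, -0.1, 2.0]
grip_width: 0.4
```

```bash
python3 see.py b
```

```text
[435.7 297.5  13.6] jaw 72.69254389142313 [-0.7737  1.5645  0.495 ] [-2.5  0.6  1.1]
```

View pics/b.png

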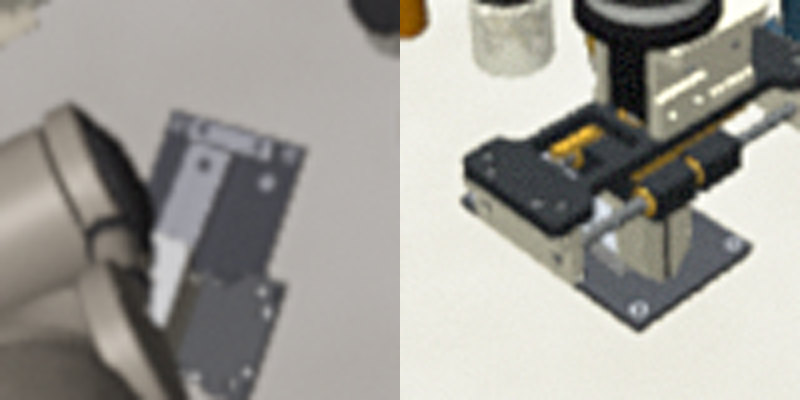

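The top view shows the blank's end a few pixels from the block (about (215,150) against the block at (225,140)), roughly parallel to the plate. The force is still only friction, so I continue.

Emit:
carry_out([
  [1,-0.3,0,0],
  [1.5,-0.5,0,0],
  [2,-0.6,0,0],
  [2,-0.6,0,0],
])

```text
time: 4.72
tool_pos: [437.8, 296.9, 13.6]
tcp_rot: [-0.777, 1.565, 0.492]
contact_force: [-3.2, -0.2, 1.5]
grip_width: 0.3
```

Emit:
carry_out([
  [1,-0.3,0,0],
  [1.5,-0.5,0,0],
  [1.5,-0.5,0,0],
])

```text
time: 4.97
tool_pos: [438.0, 296.7, 13.5]
tcp_rot: [-0.485, 1.566, 0.783]
contact_force: [-7.1, 3.3, 5.0]
grip_width: 0.4
```

Emit:
carry_out([
  [1.5,-0.5,0,0],
  [2.5,-0.8,0,0],
  [2.5,-0.8,0,0],
  [2.5,-0.8,0,0],
])

```text
time: 5.3
tool_pos: [438.1, 296.5, 13.5]
tcp_rot: [0.645, 1.567, 1.913]
contact_force: [-11.4, 4.7, 7.0]
grip_width: 0.3
```

Emit:
carry_out([
  [-8,2.5,0,0],
  [-14,4.3,0,0],
  [-14,4.3,30,0],
  [-14,4.3,60,0],
  [-14,4.3,60,0],
  [10,25,60,0],
  [40,22,60,0],
  [75,22,60,0],
  [75,22,60,0],
  [75,22,60,0],
  [75,22,30,0],
  [75,22,10,0],
  [75,22,0,0],
  [75,22,0,0],
  [75,22,0,0],
])

```text
time: 6.55
tool_pos: [512.6, 318.6, 13.6]
tcp_rot: [0.86, 1.567, 2.129]
contact_force: [0.5, 0.8, -0.5]
grip_width: 0.6
```

```bash
python3 see.py c
```

```text
[513.7 319.   14.9] jaw 72.66678146568788 [0.1071 1.5665 1.3753] [0.5 0.4 0.1]
```

View pics/c.png

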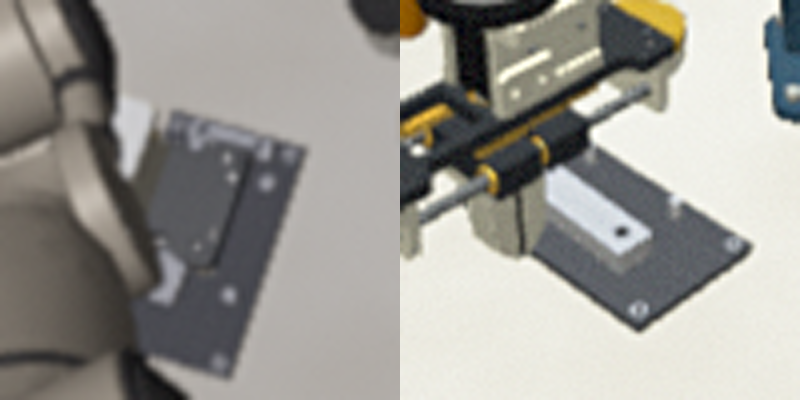

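The side view shows the closed fingers (about (510,215)) beside the blank's left side, with the blank parallel to the plate. I push in +x.

Emit:
carry_out([
  [-1.8,-5.7,-1,0],
  [-2.9,-9.6,-1,0],
  [-3.5,-11.5,-1,0],
  [-4.1,-13.4,-1,0],
  [-4.7,-15.3,-1,0],
  [-5.3,-17.2,-1,0],
  [-5.9,-19.1,-1,0],
  [-6.5,-21,-1,0],
  [-7.1,-22.9,-1,0],
  [-7.7,-24.8,-1,0],
  [-8.3,-26.7,-1,0],
  [-8.8,-28.6,-1,0],
  [-8.8,-28.6,-1,0],
])

```text
time: 7.73
tool_pos: [504.9, 290.1, 14.0]
tcp_rot: [0.088, 1.566, 1.356]
contact_force: [0.3, 2.1, 1.3]
grip_width: 0.8
```

Emit:
carry_out([
  [-0.5,-1.5,0,0],
  [-0.9,-3,0,0],
  [-1.3,-4.2,0,0],
  [-1.6,-5.2,0,0],
  [-1.6,-5.2,0,0],
])

```text
time: 8.15
tool_pos: [503.3, 284.8, 14.0]
tcp_rot: [0.092, 1.567, 1.36]
contact_force: [-0.4, 1.6, 0.8]
grip_width: 0.2
```

Emit:
carry_out([
  [-0.4,-1.3,0,0],
  [-0.8,-2.6,0,0],
  [-1.2,-3.8,0,0],
  [-1.2,-3.8,0,0],
])

```text
time: 8.48
tool_pos: [502.0, 280.7, 14.0]
tcp_rot: [0.105, 1.567, 1.373]
contact_force: [0.7, 1.8, 0.7]
grip_width: 0.4
```

Emit:
carry_out([
  [-0.3,-1,0,0],
  [-0.5,-1.7,0,0],
  [-0.6,-2,0,0],
  [-0.6,-2,0,0],
])

```text
time: 8.82
tool_pos: [501.3, 278.6, 14.0]
tcp_rot: [0.134, 1.567, 1.402]
contact_force: [1.2, 2.2, 0.9]
grip_width: -0.0
```

Emit:
carry_out([
  [-0.3,-1,0,0],
  [-0.5,-1.5,0,0],
  [-0.5,-1.5,0,0],
])

```text
time: 9.07
tool_pos: [500.8, 277.0, 14.0]
tcp_rot: [0.124, 1.567, 1.392]
contact_force: [-0.4, 2.1, 1.1]
grip_width: 0.2
```

Emit:
carry_out([
  [-0.3,-1,0,0],
  [-0.5,-1.5,0,0],
  [-0.5,-1.5,0,0],
])

```text
time: 9.32
tool_pos: [500.5, 276.2, 14.2]
tcp_rot: [0.033, 1.565, 1.301]
contact_force: [0.6, 6.0, 1.0]
grip_width: 0.4
```

Emit:
carry_out([
  [-0.6,-2,0,0],
  [-0.9,-3,0,0],
  [-0.9,-3,0,0],
  [-0.9,-3,0,0],
])

```text
time: 9.65
tool_pos: [500.4, 275.5, 15.0]
tcp_rot: [-0.14, 1.561, 1.127]
contact_force: [-0.1, 12.3, 2.8]
grip_width: 0.4
```

Emit:
carry_out([
  [3,10,0,0],
  [4,14,0,0],
  [4,14,40,0],
  [4,14,80,0],
  [-20,30,110,0],
  [-60,45,110,0],
  [-100,55,110,0],
  [-140,65,110,0],
  [-140,65,110,0],
  [-140,65,110,0],
], hand=60)

```text
time: 10.48
tool_pos: [358.3, 340.7, 125.1]
tcp_rot: [-0.117, 1.562, 1.154]
contact_force: [0.6, 0.6, 0.9]
grip_width: 58.7
```

```bash
python3 see.py d; cat > m4.py <<'E'
from h import *
t=cv2.imread("pics/top_d.png");s=cv2.imread("pics/side_d.png")
for n,im,cr in(("top",t,(190,205,64,72)),("side",s,(235,262,90,70))):
    g=cv2.cvtColor(up(im,*cr),cv2.COLOR_BGR2GRAY)
    for th in(130,150,170):
        x=proj(n,np.array([[486,250,24.]]))[0];
        m=blob(g>th,((x-cr[:2])*8)+[0,16]);c,e,a,P=rect(n,m,cr[:2],8,24);print(n,"blank",th,c.round(1),e,round(a,2))
E
python3 m4.py
```

```text
[361.  340.5 125.1] jaw 72.62361143049452 [-0.2189  1.5607  1.0487] [ 0.8  0.3 -0.2]
top blank 130 [487.7 260.2] [196.9, 227.1] 0.83
top blank 150 [491.6 254.8] [108.4, 37.4] -14.68
top blank 170 [487.7 260.2] [196.9, 227.1] 0.83
side blank 130 [485.6 283.9] [234.4, 220.1] -63.31
side blank 150 [485.6 283.9] [234.4, 220.1] -63.31
side blank 170 [485.6 283.9] [234.3, 220.1] -63.31
```

View pics/d.png

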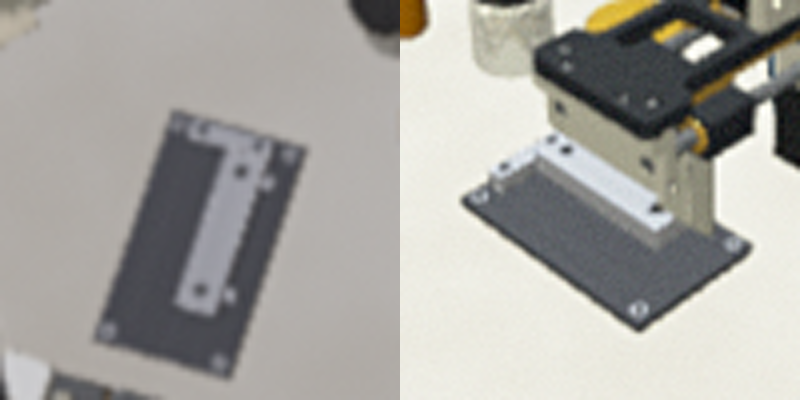

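The blank appears to touch the block (230,135) and both pins (267,183), (230,296). I'll check this with its holes and its left edge.

```bash
cat > m5.py <<'E'
from h import *
exec(open("m2.py").read().split("# approx")[0])
t=cv2.imread("pics/top_d.png")
A=ray("top",spot(t,(228,229.2),-1,2),24)[0];B=ray("top",spot(t,(220,252.8),-1,2),24)[0];d=A-B
print("mid",((A+B)/2).round(1),"dist",np.linalg.norm(d).round(1),"ang",np.degrees(np.arctan2(d[1],d[0])).round(2))
# left edge, by threshold crossing along world rows perpendicular to plate y
g=cv2.cvtColor(t,cv2.COLOR_BGR2GRAY).astype(np.float32)
S=np.array([484.5,250.9]);a=np.radians(-17.15);ey=np.array([np.cos(a),np.sin(a)]);ex=np.array([ey[1],-ey[0]])
X=np.arange(-30,30,.25)
for y in(-44,-36,-25,-15,-5,5,15,25,36):
    uv=proj("top",np.c_[S+X[:,None]*ex+y*ey,np.full(len(X),24.)]).astype(np.float32)
    v=cv2.remap(g,uv[None,:,0].copy(),uv[None,:,1].copy(),cv2.INTER_LINEAR)[0];on=X[v>135]
    print(y,on.min() if len(on) else None,on.max() if len(on) else None)
Y=np.arange(-70,-30,.25)
for x in(-8,-3,2,7):
    uv=proj("top",np.c_[S+x*ex+Y[:,None]*ey,np.full(len(Y),24.)]).astype(np.float32)
    v=cv2.remap(g,uv[None,:,0].copy(),uv[None,:,1].copy(),cv2.INTER_LINEAR)[0];print("end",x,Y[v>135].min())
c,e,aa,P=rect("top",blob(cv2.cvtColor(up(t,190,205,64,72),cv2.COLOR_BGR2GRAY)<125,(26*8,45*8)),(190,205),8,8);print("plate",c,e,aa)
E
python3 m5.py
```

```text
mid [485.4 251.7  24. ] dist 75.5 ang -17.34
-44 -12.0 10.0
-36 -12.25 19.0
-25 -12.25 10.0
-15 -12.25 10.0
-5 -12.5 11.0
5 -13.0 11.25
15 -13.0 11.25
25 -12.5 11.25
36 -12.5 18.0
end -8 -48.5
end -3 -49.5
end 2 -48.5
end 7 -49.0
plate [480.02557 266.81818] [149.3, 88.6] -17.148294
```

Home is confirmed: angle off by 0.2°, mid-point within about 1 mm, and steady contact force on both pushes. Now I move over the blank to grasp it.

Emit:
carry_out([
  [40,-30,0,0],
  [80,-60,0,0],
  [110,-80,0,0],
  [125,-89.5,0,0],
  [125,-89.5,-30,0],
  [125,-89.5,-65,0],
  [125,-89.5,-65,0],
  [125,-89.5,-65,0],
  [125,-89.5,-65,0],
], hand=60)

```text
time: 11.33
tool_pos: [487.2, 251.0, 61.1]
tcp_rot: [-0.294, 1.56, 0.973]
contact_force: [1.0, 0.2, 0.1]
grip_width: 59.9
```

```bash
python3 -c "
from plant import *
for i in range(6):
    capture('side');o=get_obs();e=o['tcp_rot'];print(o['tool_pos'].round(2),(e[2]-e[0])*57.2958%180,e[1],o['grip_width'])"
```

```text
[487.4  251.33  61.78] 72.62201043833997 1.558563189264286 59.80207385896286
[487.34 251.54  62.02] 72.63584683893703 1.557964181819068 59.83154836446714
[487.13 251.6   62.01] 72.65122512810116 1.5579345543028067 59.82865760543
[486.9  251.59  61.85] 72.65746003017946 1.5581947969820078 59.933341202298635
[486.7  251.52  61.61] 72.65613823067224 1.5585325853357985 59.745532878222846
[486.51 251.47  61.32] 72.65762378960298 1.558955159686977 60.21810380281747
```

Emit:
carry_out([
  [-0.5,0,-25,0],
  [-0.5,0,-40,0],
  [-0.5,0,-47,0],
  [-0.5,0,-50,0],
  [-0.5,0,-50,0],
  [-0.5,0,-50,0],
], hand=60)

```text
time: 12.13
tool_pos: [486.5, 251.7, 12.1]
tcp_rot: [-0.391, 1.558, 0.877]
contact_force: [0.1, 0.6, 0.8]
grip_width: 60.0
```

Emit:
carry_out([
  [0,0,0,0],
  [0,0,0,0],
  [0,0,0,0],
  [0,0,0,0],
  [0,0,0,0],
  [0,0,0,0],
  [0,0,0,0],
  [0,0,0,0],
], hand=15)

```text
time: 12.8
tool_pos: [487.2, 253.3, 12.5]
tcp_rot: [-0.396, 1.555, 0.872]
contact_force: [0.5, 7.5, -0.6]
grip_width: 24.7
```

Gripped at 24.7 mm, so the blank is 25 mm wide between the pads. I lift straight up.

Emit:
carry_out([
  [0,0,3,0],
  [0,0,8,0],
  [0,0,15,0],
  [0,0,35,0],
  [0,0,65,0],
  [0,0,95,0],
  [0,0,125,0],
  [0,0,155,0],
  [0,0,180,0],
  [0,0,190,0],
  [0,0,190,0],
  [0,0,190,0],
])

```text
time: 13.8
tool_pos: [486.7, 252.9, 201.9]
tcp_rot: [-0.375, 1.556, 0.893]
contact_force: [0.3, -0.2, -3.2]
grip_width: 24.5
```

Emit:
carry_out([
  [4,-20,0,0],
  [8,-45,0,-1],
  [13,-70,0,-2],
  [17,-95,0,-3],
  [22,-120,0,-4],
  [26,-145,0,-5],
  [31,-170,0,-6],
  [35,-195,0,-7],
  [40,-220,0,-8],
  [44,-245,0,-8],
  [49,-270,0,-8],
  [53,-290,0,-8],
  [55,-303,0,-8],
  [55,-309,0,-8],
  [55,-309,0,-8],
  [55,-309,0,-8],
  [55,-309,0,-8],
])

```text
time: 15.22
tool_pos: [541.3, -55.0, 201.5]
tcp_rot: [-0.305, 1.556, 0.824]
contact_force: [-0.3, 0.8, -2.9]
grip_width: 24.9
```

```bash
python3 see.py e 275 175 100 100 250 150 120 120
```

```text
[541.6 -55.  201.9] jaw 64.7226714480111 [-0.3574  1.5555  0.7722] [ 0.2 -0.9 -3.1]
```

View pics/e.png

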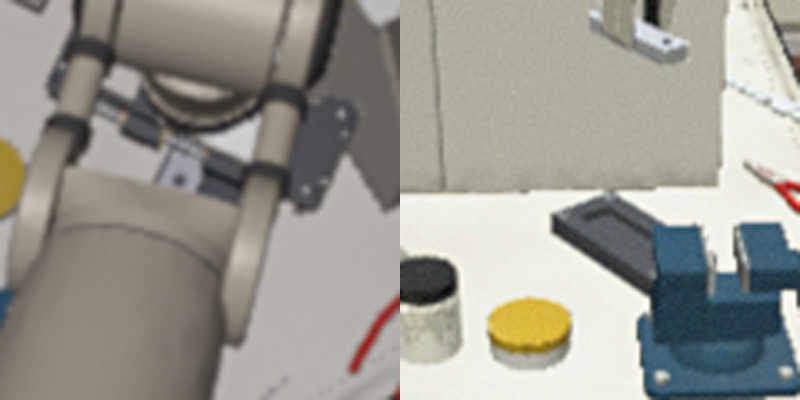

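The side view shows the blank level in the fingers at (640,40) and the nest clear below at (610,230), partly behind the vice. The top view is mostly blocked by the arm, with one hole visible at (180,182). I lower to about 30 mm above the nest and compare both.

Emit:
carry_out([
  [2.5,-0.3,-30,0],
  [2.5,-0.3,-60,0],
  [2.5,-0.3,-90,0],
  [2.5,-0.3,-115,0],
  [2.5,-0.3,-135,0],
  [2.5,-0.3,-145,0],
  [2.5,-0.3,-147,0],
  [2.5,-0.3,-147,0],
  [2.5,-0.3,-147,0],
])

```text
time: 16.07
tool_pos: [545.0, -55.3, 56.1]
tcp_rot: [-0.474, 1.554, 0.656]
contact_force: [-0.8, 0.1, -2.5]
grip_width: 24.6
```

```bash
python3 see.py f 285 180 80 80 285 180 80 80; python3 - <<'E'
from h import *
exec(open("m2.py").read().split("# approx")[0])
for k,u in dict(A=(326.2,198.5),B=(341.9,205.6),C=(308.9,236.3),D=(324.6,242.2)).items():
    q=spot(t,u,1,1);print(k,q.round(2),ray("top",q,20)[0].round(1))
E
```

```text
[545.1 -55.4  56.3] jaw 64.73139405101608 [-0.5001  1.5539  0.6297] [-0.3 -0.6 -2.7]
A [326.6 197.8] [614.5 -62.9  20. ]
B [342.   205.54] [ 588.9 -110.    20. ]
C [308.1  236.55] [493.8  -4.1  20. ]
D [324.21 242.11] [475.7 -52.9  20. ]
```

View pics/f.png

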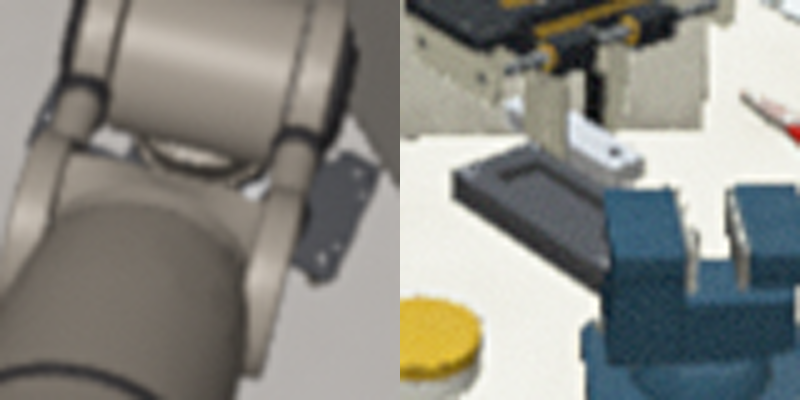

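```bash
python3 - <<'E'
from h import *
exec(open("m2.py").read().split("# approx")[0])
C=np.array([542.9,-57.2]);a=np.radians(-25.2);ey=np.array([np.cos(a),np.sin(a)]);ex=np.array([ey[1],-ey[0]])
pt=lambda x,y,z:np.r_[C+x*ex+y*ey,z]
for nme,p in dict(topOuterL=pt(-35,73,20),topOuterR=pt(35,73,20),pockL=pt(-16.5,54,20),pockR=pt(16.5,54,20),botL=pt(-35,73,0)).items(): print(nme,proj("side",p)[0].round(1))
sd=cv2.imread("pics/side_d.png");sf=cv2.imread("pics/side_f.png")
a1=spot(sd,(271.8,277.5),-1,1);a2=spot(sd,(294,292),-1,1);f=spot(sf,(328.4,210.4),-1,1)
H1=ray("side",a1,24)[0];H2=ray("side",a2,24)[0];print("home side mid",(H1+H2)/2,"d",H1-H2)
F=ray("side",f,67.7)[0];print("near hole now",f,F,"centre",F[:2]+38*ey)
# nest edges: enlarge
g=cv2.resize(s[200:236,285:333],None,fx=12,fy=12,interpolation=cv2.INTER_CUBIC)
fc=cv2.resize(sf[190:226,300:348],None,fx=12,fy=12,interpolation=cv2.INTER_CUBIC)[:, :]
g2=g.copy()
for p in(pt(-35,73,20),pt(35,73,20),pt(-16.5,54,20),pt(16.5,54,20),pt(-35,-20,20),pt(-16.5,0,20)):
    u=(proj("side",p)[0]-[285,200]+.5)*12;cv2.circle(g2,tuple(int(v) for v in u),4,(0,0,255),-1)
cv2.imwrite("pics/g.png",np.vstack([g2,fc])[:, :])
E
```

```text
topOuterL [295.  213.8]
topOuterR [313.4 207. ]
pockL [303.7 214.4]
pockR [312.4 211.1]
botL [295.1 219.5]
home side mid [486.93405121 252.09675485  24.        ] d [ 72.12151892 -23.06403706   0.        ]
near hole now [327.43005952 209.93452381] [511.13470001 -42.77112829  67.7       ] centre [545.51812801 -58.95074137]
```

```bash
python3 -c "
import cv2,numpy as np
a=cv2.imread('pics/g.png');h=a.shape[0]//2;b=np.hstack([a[:h],a[h:]]);cv2.imwrite('pics/g2.png',cv2.resize(b,None,fx=.69,fy=.69))"
```

```text
(no output)
```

View pics/g2.png

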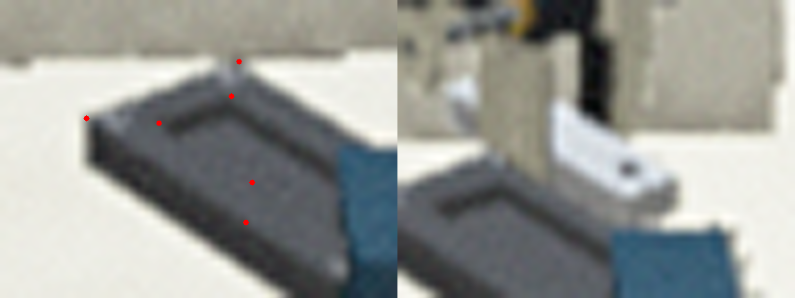

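Dots in the left panel: the top-based nest model lies within 0.8 px of the seen corners, e.g. model (86,118) against seen (92,118). The right panel shows a blank hole at (629,168). The two views disagree by about 3 mm in depth, so I fit nest edges in the side view to settle it.

```bash
cat > m6.py <<'E'
from h import *
from scipy.optimize import least_squares
def edge(im,n,p0,p1,N=25,r=3.5):
    """sub-pixel strongest step near the projected 3D segment: signed offset (px) along the normal"""
    g=cv2.GaussianBlur(cv2.cvtColor(im,cv2.COLOR_BGR2GRAY).astype(np.float32),(0,0),.6)
    a,b=proj(n,np.array([p0,p1]));d=(b-a)/np.linalg.norm(b-a);nn=np.array([-d[1],d[0]]);s=np.arange(-r,r+.01,.1);out=[]
    for f in np.linspace(.12,.88,N):
        q=(a+f*(b-a)+s[:,None]*nn).astype(np.float32);v=cv2.remap(g,q[None,:,0].copy(),q[None,:,1].copy(),cv2.INTER_CUBIC)[0]
        w=np.abs(np.gradient(v));w=np.where(w>.6*w.max(),w,0);out.append((w*s).sum()/w.sum())
    return np.array(out),nn
C0=np.array([542.9,-57.2,np.radians(-25.2)])
def pt(c,x,y,z):
    ey=np.array([np.cos(c[2]),np.sin(c[2])]);ex=np.array([ey[1],-ey[0]]);return np.r_[c[:2]+x*ex+y*ey,z]
def run(im,n,segs):
    D=[]
    for A,B in segs:
        o,nn=edge(im,n,pt(C0,*A),pt(C0,*B));D.append((A,B,np.median(o),nn));print(n,A,B,"offset px",np.median(o).round(2),"sd",o.std().round(2))
    def res(c):  # displacement of the segment's midpoint, in px along its normal
        return [((proj(n,(pt(c,*A)+pt(c,*B))/2)-proj(n,(pt(C0,*A)+pt(C0,*B))/2))[0])@nn-m for A,B,m,nn in D]
    r=least_squares(lambda p:res([p[0],p[1],C0[2]]),C0[:2]);print(n,"nest centre",r.x.round(1),"residual px",np.round(r.fun,2))
t=cv2.imread("pics/top0.png");s=cv2.imread("pics/side0.png")
run(t,"top",[((-35,-73,20),(-35,73,20)),((-35,73,20),(35,73,20)),((35,-60,0),(35,73,0)),((-35,-73,0),(35,-73,0))])
run(s,"side",[((-35,-10,0),(-35,73,0)),((-35,73,20),(35,73,20)),((-35,73,0),(-35,73,20)),((35,73,20),(35,30,20)),((-16.5,54,20),(16.5,54,20)),((16.5,54,20),(16.5,20,20))])
E
python3 m6.py
```

```text
top (-35, -73, 20) (-35, 73, 20) offset px 0.17 sd 0.13
top (-35, 73, 20) (35, 73, 20) offset px 0.21 sd 0.16
top (35, -60, 0) (35, 73, 0) offset px -0.33 sd 0.11
top (-35, -73, 0) (35, -73, 0) offset px -0.13 sd 0.12
top nest centre [542.9 -56.9] residual px [-0.25 -0.18  0.25  0.17]
side (-35, -10, 0) (-35, 73, 0) offset px 0.18 sd 0.07
side (-35, 73, 20) (35, 73, 20) offset px -0.18 sd 0.42
side (-35, 73, 0) (-35, 73, 20) offset px -0.23 sd 0.09
side (35, 73, 20) (35, 30, 20) offset px 0.14 sd 0.14
side (-16.5, 54, 20) (16.5, 54, 20) offset px -3.17 sd 0.08
side (16.5, 54, 20) (16.5, 20, 20) offset px -3.27 sd 0.08
side nest centre [548.7 -65.5] residual px [ 1.02 -1.44 -0.1  -1.21  1.51  2.16]
```

The outer edges agree in both views: nest centre (542.9, -56.9), offsets under 0.35 px. The pocket-rim fits locked onto the wrong edge, so I drop them. Correction is about (-1.6, +0.4); I lower to the hover height and check there.

Emit:
carry_out([
  [-1.6,0.4,-5,0],
  [-1.6,0.4,-10,0],
  [-1.6,0.4,-15,0],
  [-1.6,0.4,-18,0],
  [-1.6,0.4,-20,0],
  [-1.6,0.4,-20,0],
  [-1.6,0.4,-20,0],
  [-1.6,0.4,-20,0],
])

```text
time: 16.83
tool_pos: [543.6, -55.1, 36.4]
tcp_rot: [-0.509, 1.554, 0.621]
contact_force: [-1.2, -0.1, -3.4]
grip_width: 24.6
```

```bash
python3 see.py i 285 180 80 80 290 185 60 60; python3 - <<'E'
from h import *
im=cv2.imread("pics/side_i.png");C=np.array([542.9,-56.9]);a=np.radians(-25.2);ey=np.array([np.cos(a),np.sin(a)]);ex=np.array([ey[1],-ey[0]])
f=12;g=cv2.resize(im[190:230,295:345],None,fx=f,fy=f,interpolation=cv2.INTER_CUBIC)
z=get_obs()["tool_pos"][2]-4.4
for x,y,h,c in((-12.5,-50,16,(0,0,255)),(12.5,-50,16,(0,0,255)),(-12.5,50,16,(0,0,255)),(12.5,50,16,(0,0,255)),(-12.5,-50,0,(0,0,255)),(0,-38,16,(0,255,0)),(0,38,16,(0,255,0))):
    u=proj("side",np.r_[C+x*ex+y*ey,z+h])[0];cv2.circle(g,tuple(int(v) for v in (u-[295,190]+.5)*f),3,c,-1);print((x,y,h),u.round(1))
cv2.imwrite("pics/i2.png",g)
E
```

```text
[543.6 -55.1  36.5] jaw 64.73194174330568 [-0.5183  1.5536  0.6115] [ 1.  -0.  -3.2]
(-12.5, -50, 16) [327.2 219.6]
(12.5, -50, 16) [334.  216.8]
(-12.5, 50, 16) [305.5 206.2]
(12.5, 50, 16) [312.2 203.8]
(-12.5, -50, 0) [327.1 224.5]
(0, -38, 16) [327.8 216.5]
(0, 38, 16) [311.3 206.5]
```

View pics/i2.png

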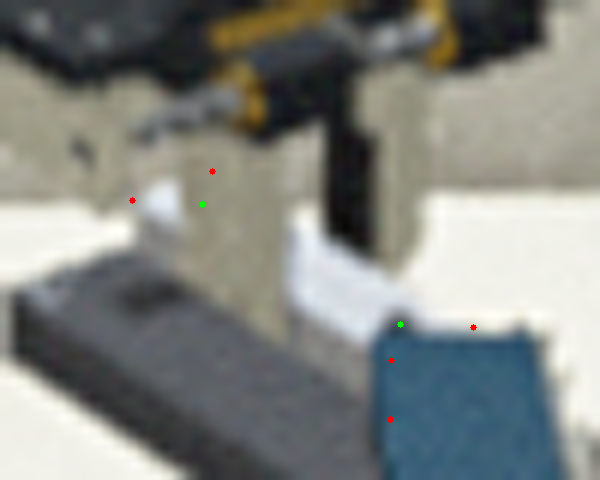

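The seen hole at (402,318) is within 0.5 px of the expected (400,324), about 2 mm in depth. I make a last small correction, lower 1.5 mm, then settle.

Emit:
carry_out([
  [-0.3,1,-0.7,0],
  [-0.3,1,-1.5,0],
  [-0.3,1,-1.5,0],
  [-0.3,1,-1.5,0],
  [-0.3,1,-1.5,0],
  [-0.3,1,-1.5,0],
  [-0.3,1,-1.5,0],
  [-0.3,1,-1.5,0],
])

```text
time: 17.6
tool_pos: [543.3, -54.1, 35.0]
tcp_rot: [-0.518, 1.554, 0.612]
contact_force: [-0.3, 0.2, -2.4]
grip_width: 25.0
```

```bash
python3 -c "
from plant import *
import numpy as np
for i in range(4):
    capture('side');o=get_obs();e=o['tcp_rot'];print(o['tool_pos'].round(1),((e[2]-e[0])*57.2958%180).round(2),e[1].round(3),o['contact_force'].round(1),round(o['grip_width'],1),abs(o['dq']).max().round(4))"
```

```text
[543.4 -54.1  35. ] 64.73 1.554 [ 0.5  0.9 -1.9] 24.8 0.0023
[543.3 -54.1  35. ] 64.73 1.554 [-0.3 -0.4 -2.9] 24.7 0.0026
[543.3 -54.1  35. ] 64.73 1.554 [-0.3  0.8 -3. ] 24.5 0.0028
[543.3 -54.1  35. ] 64.73 1.554 [ 0.5  0.2 -1.3] 24.7 0.0015
```

Steady, with the blank held and only its weight on the wrist. I hand the job in.

```bash
python3 -c "
from plant import *
print(close_job())"
```

```text
the job is handed in; nothing more can be done
None
```

The blank was pushed home, picked up, carried across and is now held hovering over the nest's pocket. The job is handed in at about 18 s of the 67 s; no verdict is reported.

- **Pushing home:** I pushed with the closed fingers, first in +y onto the block (about 14 N), then in +x onto the pins (about 12 N). The top view then showed the blank within 0.2° of the plate's direction and within about 1 mm of the seat.
- **Carry:** I gripped it at 24.7 mm opening and carried it at about 195 mm underside height, well above the vice and bottle. I saw no contact on the way: at each stop the wrist read only the blank's weight, about 3 N.
- **Final hover:**
  - The underside is about 10.5 mm above the nest's top face, going by the arm's height reading.
  - The jaw angle is within 0.1° of the nest's axis.
  - The arm is at rest and still gripping.
- **Checks that disagreed:**
  - The top view with the arm's readings, and the side view, differed by about 2–3 mm in the side camera's depth direction on where the blank sits over the pocket. I took a position between them, so I expect it to be within about 2 mm.
  - The pocket-rim edge fits in the side view failed. I used the nest's outer edges instead, where the two views agree to about 1 mm.
  - After the last 1 mm correction I checked only the arm's readings, not a new picture. The arm blocks the top view at the nest.

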